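# Find the full parts box and send it through the tipping skip

### The arm

A 6-joint arm with a two-finger parallel gripper is mounted at the origin on a cart in front of the work surface, level with it; the furniture and walls round the work are solid. World frame = base frame: x ahead of the robot, y to its left, z up, the work surface at z = 0. Lengths are in m, angles in rad, forces in N, time in s.
With the tool pointing down it reaches from about 0.35 to 0.85 m from the base axis. Payload 8.1 kg.
Tool frame: the origin (TCP) lies at the centre of the arm's flange, where the gripper is bolted on; the fingertips stand 186 mm ahead of it and the grasp point (between the pads) lies 167 mm ahead of it; z points along the fingers, y is the line along which they close (so a half turn about z gives the same grasp; the last joint's range is limited). The gripper opens to 93 mm and grips with 3 to 60 N. Pads are 15 mm wide; open, the fingers measure 128 mm over their backs; the gripper's body (75 mm by 188 mm) begins 65 mm behind the grasp point.
Start: joints at [-1.343, 0.13, 1.488, -0, 1.523, -0.085], TCP at [0.185, -0.571, 0.405] pointing down, gripper open.
Joint ranges: [-2.96, 2.96], [-0.89, 2.26], [0.02, 2.5], [-1.34, 4.48], [0, 2.73], [-2.66, 2.66]. Speed limits (rad/s): [2.39, 2.39, 2.79, 3.14, 3.14, 3.14].

### API

Orientations are given as a rotation vector (axis times angle).
In Python, from plant import robot gives the robot as it stands.
- The arm moves only by the tool apply_moves, never from a script. Its argument "series" is a list of rows, each a list of 2 entries, a list of its own where there are three numbers: the shift along the tool's x, y, z in mm, then the turn, a rotation vector about the tool's x, y, z in rad. A call has 1 to 12 rows; each row shifts and turns the commanded pose from where the row before left it, along the tool's axes as they then stand; what a row does not reach is not made up. A row lasts 1/12 s, in which the tool goes at most 41.7 mm and 7.16 degrees, less where a joint would pass 70% of its speed; a pose out of reach is approached as far as the arm can. A call is refused whole if a number of a shift passes 41.7 or a number of a turn 0.125, either way. A call with a gripper value outside its range is refused whole. "claw" is the opening, from 0 (shut) to 1 (fully open), set as the call begins (left out, the last holds). The fingers move at their own pace and stop on an object; "newtons" is the grip in N (left out, the last holds). Time passes only in rows, so rows that do not move let the fingers close. It gives the time, the measured TCP pose, the force, the opening and the grip force at its end, in the units of the state.
- robot.read_state(): the state, without advancing time (a new reading comes with each control period).
- robot.read_camera(name): name is "scene" or "top"; returns (picture, depth): 384x512x3 uint8, blue, green, red; 384x512 float32, m along the optical axis (not along the pixel's ray), 0 where there is no reading.
- robot.calibration(name): a dict with "fx", "fy", "cx", "cy" (pixels), "extrinsics" (4x4, takes a point from world to camera coordinates). Camera axes: x right, y down, z forward; pixel columns grow to the right and rows downward; lengths in m; the calibration is good to about 2 mm. A picture is of the moment at which its call begins. calibration takes no time and is no camera call.
- robot.close_job(): hands the job in; it is judged then, once.
The state is a dict: "t": time; "q": joint angles; "dq": joint speeds; "joint_torque": joint torques, N m; "tool_pos": TCP position; "orientation": TCP orientation; "force": force on the tool from outside, world axes, zero at the start; "wrist_torque": the same for the moment, N m; "opening": finger opening in m; "gripper_force": force on a finger pad.
Only numpy, scipy, OpenCV 4.12 (cv2) and the standard library are available. Lean on these libraries where they do the work, as an engineer would, in place of code of your own. Each camera call takes 0.05 s, during which the arm holds its last target. There are 200 camera calls.

### The job

Two of the three identical closed boxes in the sloping rack are empty and one is full: lift them to find the heavy one, and leave the empty ones standing in the rack's pockets. Set the heavy box down in the upright skip and let go, then tip the skip by its bar past the detent and right over, so that the box slides out into the catch bin, and ease the skip back, without letting it swing or slam, until it clicks fully upright. Leave the coil bobbin, vee block and insulator that stand about alone.

Things in the scene. Friction and masses are not known exactly. Their poses are not given: they have to be found in the camera images.
- rack_floor: sloping plywood floor of the rack, 270 mm wide, tilted 32 degrees to face the robot; origin on its upper face, middle pocket, 55 mm above the bench; z normal to the floor (up and towards the robot), y along the row of pockets, x up the slope. Pocket centres y = -76, 0, +76 mm, x = 0; 56 mm wide between ribs 20 mm wide, 6 mm high; 21 mm lip in front and 20 mm ledge behind, 43 mm apart
- shelf_edge (a point): middle of the lower front edge of the wooden shelf (with tins on it) over the pockets, 240 mm above the bench, 15 mm nearer to the robot than the rack floor's origin; 270 mm wide: a hand pointing straight down does not pass it, one tilted along the rack floor's normal does. 36 mm are free between neighbouring boxes. Axes: y along the rack, z up
- box_a_centre (a point): one of three identical closed metal boxes 40 x 40 x 52 mm (52 along its z) with lid; two are empty (70-110 g), one is full (350-490 g), which one cannot be seen; they start standing in the rack's three pockets, leaning 32 degrees towards the robot; this point is its centre, half-way up; z along the box towards its lid, y along the rack
- box_a: the same box; origin at the centre of its underside, same axes
- box_b_centre (a point): one of three identical closed metal boxes 40 x 40 x 52 mm (52 along its z) with lid; two are empty (70-110 g), one is full (350-490 g), which one cannot be seen; they start standing in the rack's three pockets, leaning 32 degrees towards the robot; this point is its centre, half-way up; z along the box towards its lid, y along the rack
- box_b: the same box; origin at the centre of its underside, same axes
- box_c_centre (a point): one of three identical closed metal boxes 40 x 40 x 52 mm (52 along its z) with lid; two are empty (70-110 g), one is full (350-490 g), which one cannot be seen; they start standing in the rack's three pockets, leaning 32 degrees towards the robot; this point is its centre, half-way up; z along the box towards its lid, y along the rack
- box_c: the same box; origin at the centre of its underside, same axes
- skip_seat (a point): spot on the skip's flat floor for the box, fixed to the skip; upright: 130 mm above the bench, z up, x in the tipping direction, y along the hinge. Flat 80 mm long (x -40 to +40 mm), 130 mm wide inside; side walls and rear wall (at x = -43 mm) 45 mm high; in front a chute rises at 20 degrees to x = +115 mm, open at its end
- skip_bar (a point): middle of the skip's push bar, a round bar 12 mm in diameter and 133 mm long parallel to the hinge, fixed to the skip: 85 mm behind and 120 mm above the pivot when upright; it may be pushed or gripped; x, y, z as skip_seat's
- skip_pivot (a point): middle of the skip's hinge axis, 160 mm above the bench, fixed to the stand; y along the hinge, x level in the direction in which the skip tips (roughly away from the robot), z up. The stand's two cheeks, 174 mm high, stand 85 to 93 mm either side
- skip (a joint): skip angle in rad: 0 upright, 1.25 tipped right over against its stop. A sprung detent holds it upright: about 7 N at the bar are needed to pass it (between 0 and 0.34 rad) either way. Elsewhere it turns almost freely and is top-heavy: let go there, it falls quickly to the nearer end, too fast if that is the upright one, so on the way back the bar must be held from both sides
- bin_floor (a point): middle of the inner floor of the open catch bin fixed in front of and below the skip, 200 mm along x (tipping direction) by 160 mm along y, walls 50 mm, far wall 95 mm
- coil_centre (a point): bystander: copper-wound coil bobbin standing on its flange, 56 mm across, 48 mm high; its centre
- v_block_centre (a point): bystander: steel vee block 50 x 60 x 45 mm; its centre
- insulator_centre (a point): bystander: white porcelain insulator 40 mm across, 54 mm high; its centre
Not all that is in view belongs to the job. What is shaped like the box_c but purple is not meant.

How it is judged:
By the outcome, as a careful person would: the job done as asked, in the order asked, and still so for the second after the job is handed in, with the robot touching nothing.
It also fails if it takes over 72 s, if anything falls off the work surface, if the arm or the gripper's body presses on something with over 40 N, if the wrist force passes 120 N, or if a joint passes its speed limit or range.

## Working session

There is one attempt and no reset: what is moved stays moved. The work goes in short steps, Python scripts to look and compute and a tool call to move; the robot and the scene stay as the last step left them, time stands still between calls to the robot, and variables do not carry over. Pictures are saved under pics/ and viewed, at most 10 in all, crops included, and the job is handed in when it is done.

Besides the shell and the picture viewer there is one more tool, called after "Call:" by a JSON object that holds its "op" and its "data", one argument or row to a line. apply_moves: Moves the arm, as the interface text tells. Its arguments: {"type":"object","properties":{"series":{"type":"array"},"claw":{"type":"number"},"newtons":{"type":"number"}},"required":["series"]}

```bash
ls; mkdir -p pics
python3 - <<'E'
from plant import robot
import cv2, numpy as np
for n in ("scene","top"):
    p,d=robot.read_camera(n); cv2.imwrite(f"pics/{n}0.png",p); np.save(f"pics/{n}0.npy",d)
    c=robot.calibration(n); print(n,c)
print(robot.read_state())
E
```

```text
pics
scene {'fx': 347.625182975535, 'fy': 347.625182975535, 'cx': 252.4638941827142, 'cy': 190.13084522111515, 'extrinsics': array([[-0.77617967, -0.63044992, -0.00883296,  0.43149545],
       [-0.42647256,  0.53526786, -0.72911555,  0.36263411],
       [ 0.46439884, -0.56215765, -0.68433362,  0.81839504],
       [ 0.        ,  0.        ,  0.        ,  1.        ]])}
top {'fx': 446.4100144609814, 'fy': 446.4100144609814, 'cx': 256.19648602953833, 'cy': 185.887727016629, 'extrinsics': array([[ 0.02332432, -0.99967402,  0.01038418, -0.00922604],
       [-0.98379514, -0.02479839, -0.17757296,  0.5731428 ],
       [ 0.17777258, -0.00607414, -0.98405285,  1.57649746],
       [ 0.        ,  0.        ,  0.        ,  1.        ]])}
{'t': 0.1, 'q': array([-1.34343698e+00,  1.31104058e-01,  1.48916665e+00,  1.18270748e-05,
        1.52302071e+00, -8.54049408e-02]), 'dq': array([-0.00031747, -0.00076182, -0.00211294, -0.00091104,  0.00104099,
       -0.00145327]), 'joint_torque': array([ 9.37016775e-04, -5.61346507e+01, -4.93094945e+01,  7.70480884e-02,
        2.91757530e-02, -8.67547851e-05]), 'tool_pos': array([ 0.18458773, -0.57068282,  0.40378314]), 'orientation': array([-3.10158197e+00, -4.89024064e-01,  1.70635309e-04]), 'force': array([-0.72849915, -0.3628116 , -0.46301274]), 'wrist_torque': array([-0.02864401, -0.06288848,  0.03524163]), 'gripper_force': 0.0, 'opening': 0.09316483069195375}
```

View pics/scene0.png

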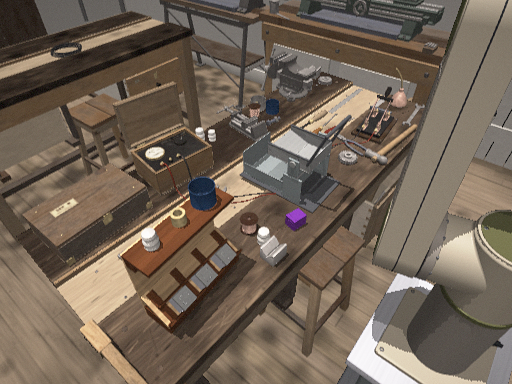

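View pics/top0.png

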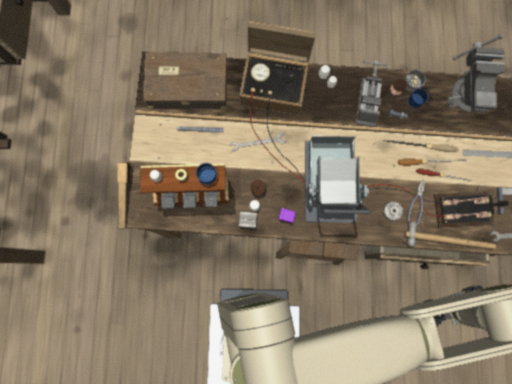

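The scene shows the rack with three boxes near (170–225, 255–300), skip near (290,165), coil (249,223), insulator (264,235), vee block (272,249) and a purple decoy (296,218). In the top view the rack is at (190,190), the skip at (335,180).

Run:
```python
import cv2, numpy as np
s=cv2.imread("pics/scene0.png");t=cv2.imread("pics/top0.png")
a=cv2.resize(t[155:220,130:230],(400,260),interpolation=3)
b=cv2.resize(t[125:240,290:390],(345,397)[:2] if 0 else (300,345),interpolation=3)
c=cv2.resize(s[220:335,130:250],(400,383),interpolation=3)
e=cv2.resize(s[110:215,230:350],(400,350),interpolation=3)
im=np.zeros((600,800,3),np.uint8)
im[:245,:400]=a[:245]; im[245:590,:300]=b
c=cv2.resize(s[225:330,135:255],(400,300),interpolation=3)
e=cv2.resize(s[110:215,235:355],(400,300),interpolation=3)
im[:300,400:]=c; im[300:,400:]=e
cv2.imwrite("pics/crop1.png",im)
```

```text
(no output)
```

View pics/crop1.png

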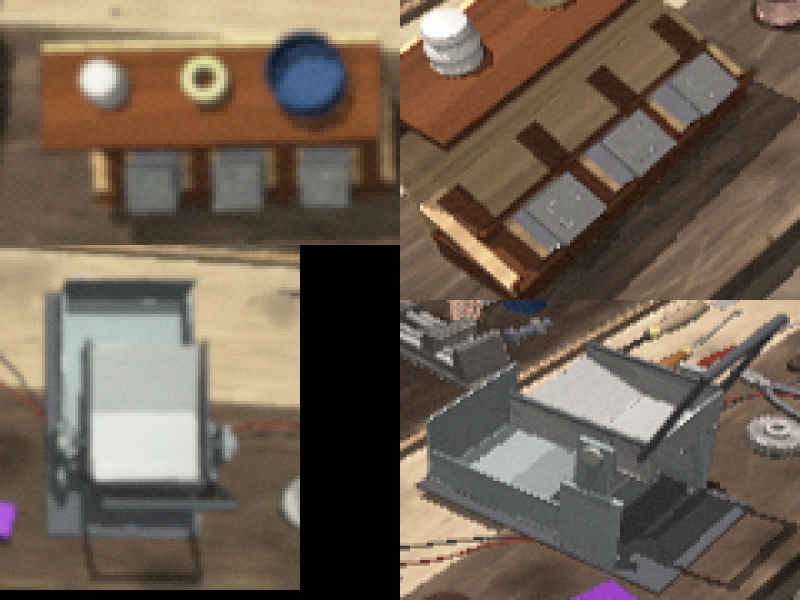

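Crop: lids at scene ≈(183,287),(204,268),(226,248) [crop (560,215),(632,148),(700,85)], top ≈(168,200),(190,199),(211,198). All three are grey in the pockets and equally likely; the purple one at scene (296,218) is the decoy. The bar shows in scene (308,156)–(350,116) and in top (325,208)–(369,210).

```bash
cat > h.py <<'E'
from plant import robot
import numpy as np, cv2
from scipy.spatial.transform import Rotation as R
def cal(n):
    c=robot.calibration(n); K=np.array([[c['fx'],0,c['cx']],[0,c['fy'],c['cy']],[0,0,1]]); return K,np.linalg.inv(c['extrinsics'])
def cloud(n,d):
    K,W=cal(n); v,u=np.mgrid[:384,:512]
    r=np.stack([u,v,np.ones_like(u)],-1)@np.linalg.inv(K).T*d[...,None]
    return r@W[:3,:3].T+W[:3,3]
def onz(n,uv,z):
    K,W=cal(n); r=W[:3,:3]@np.linalg.inv(K)@[*uv,1]; o=W[:3,3]; return o+r*(z-o[2])/r[2]
def st():
    s=robot.read_state(); return s
E
python3 - <<'E'
from h import *
np.set_printoptions(precision=4,suppress=True)
P={n:cloud(n,np.load(f"pics/{n}0.npy")) for n in("scene","top")}
def plane(n,u,v,r=3):
    p=P[n][v-r:v+r+1,u-r:u+r+1].reshape(-1,3); c=np.median(p,0); 
    return c,np.linalg.svd(p-p.mean(0))[2][2]
for n,l in (("scene",[(183,287),(204,268),(226,248),(279,165),(283,170)]),("top",[(168,200),(190,199),(211,198),(338,191),(338,167)])):
    for u,v in l: print(n,u,v,*plane(n,u,v))
# lid segment: gray pixels by plane height
for n in P:
    p=P[n].reshape(-1,3); 
for n,e in (("scene",[(308.5,156.5),(350.5,116)]),("top",[(325,208),(369,210)])):
    for uv in e: print(n,"bar",onz(n,uv,.28))
# skip interior flat: z ~0.130
for n in P:
    p=P[n]; m=(abs(p[...,2]-.13)<.005)&(p[...,1]<-.1)&(p[...,1]>-.4)&(p[...,0]>.3)&(p[...,0]<.75)
    q=p[m]; print(n,len(q),q.min(0),q.max(0),cv2.minAreaRect((q[:,:2]*1000).astype(np.float32)))
    m=(abs(p[...,2]-.28)<.012)&(p[...,1]<-.1)&(p[...,1]>-.4)&(p[...,0]>.3)&(p[...,0]<.6)
    q=p[m]; print(n,"barcloud",len(q)); 
    if len(q)>3: print(cv2.minAreaRect((q[:,:2]*1000).astype(np.float32)),np.median(q,0))
# shelf & lids
for n in P:
    for (u,v) in ((160,255),(142,183)): pass
E
```

```text
scene 183 287 [0.5168 0.3012 0.104 ] [ 0.6823 -0.4862  0.5459]
scene 204 268 [0.5164 0.2336 0.105 ] [-0.7058  0.111  -0.6997]
scene 226 248 [0.5168 0.1553 0.1038] [ 0.0469  0.764  -0.6435]
scene 279 165 [ 0.6756 -0.3048  0.0072] [-0.0129 -0.0192 -0.9997]
scene 283 170 [ 0.6483 -0.2908  0.0066] [-0.4881  0.3308 -0.8077]
top 168 200 [0.5056 0.3122 0.1051] [-0.5426  0.0139  0.8399]
top 190 199 [0.5109 0.2354 0.1048] [-0.5184  0.0433  0.8541]
top 211 198 [0.5162 0.1623 0.1058] [-0.4753  0.0666  0.8773]
top 338 191 [ 0.548  -0.2785  0.13  ] [ 0.8045 -0.5415  0.244 ]
top 338 167 [ 0.63   -0.2764  0.1462] [-0.3238 -0.0739  0.9432]
scene bar [ 0.4486 -0.0997  0.28  ]
scene bar [ 0.4567 -0.3433  0.28  ]
top bar [ 0.4676 -0.209   0.28  ]
top bar [ 0.4647 -0.3457  0.28  ]
scene 443 [ 0.4959 -0.3405  0.125 ] [ 0.6549 -0.1764  0.135 ] ((574.6885986328125, -258.72906494140625), (163.51950073242188, 158.9683837890625), 89.19520568847656)
scene barcloud 151
((457.2351379394531, -271.7889099121094), (140.4381103515625, 13.248150825500488), 89.35282135009766) [ 0.4559 -0.2624  0.2829]
top 799 [ 0.5008 -0.3626  0.1251] [ 0.6448 -0.1814  0.135 ] ((564.001953125, -279.295166015625), (178.86158752441406, 126.51116943359375), 77.71224212646484)
top barcloud 178
((461.3846130371094, -274.598876953125), (139.36952209472656, 14.712268829345703), 89.7677230834961) [ 0.4605 -0.2723  0.2853]
```

Run:
```python
from h import *
np.set_printoptions(precision=4,suppress=True)
from scipy import ndimage
for n in("scene","top"):
    p=cloud(n,np.load(f"pics/{n}0.npy")); im=cv2.imread(f"pics/{n}0.png").astype(int)
    sat=im.max(-1)-im.min(-1)
    # lids: rough plane
    t=np.radians(32); nn=np.array([-np.sin(t),0,np.cos(t)])
    h=(p-[.512,.235,.105])@nn
    m=(sat<22)&(abs(h)<.008)&(p[...,1]>.1)&(p[...,1]<.38)&(p[...,0]<.56)&(p[...,0]>.46)
    lab,k=ndimage.label(m); ctr=[]; Q=[]
    for i in range(1,k+1):
        q=p[lab==i]
        if len(q)<60: continue
        b=cv2.boxPoints(cv2.minAreaRect((np.c_[(q-[.512,.235,.105])@[np.cos(t),0,np.sin(t)],q[:,1]]*1000).astype(np.float32)))
        print(n,len(q),q.mean(0),(q.min(0)+q.max(0))/2,q.max(0)-q.min(0),cv2.minAreaRect((np.c_[(q-[.512,.235,.105])@[np.cos(t),0,np.sin(t)],q[:,1]]*1000).astype(np.float32)))
        Q.append(q)
    q=np.vstack(Q); A=np.c_[q[:,:2],np.ones(len(q))]; s=np.linalg.lstsq(A,q[:,2],rcond=None)[0]
    N=np.array([-s[0],-s[1],1]);N/=np.linalg.norm(N);print("normal",N,"tilt",np.degrees(np.arccos(N[2])),"yaw",np.degrees(np.arctan2(-N[1],-N[0])))
    # bar
    m=(abs(p[...,2]-.283)<.014)&(p[...,1]<-.1)&(p[...,1]>-.4)&(p[...,0]>.43)&(p[...,0]<.49)
    q=p[m]; f=np.polyfit(q[:,1],q[:,0],1); print("bar dx/dy",f[0],"x at -.273",np.polyval(f,-.273),"y rng",np.percentile(q[:,1],[2,98]),"z",np.percentile(q[:,2],[10,90]))
    # shelf top
    m=(p[...,2]>.235)&(p[...,2]<.275)&(p[...,1]>.1)&(p[...,1]<.39)&(p[...,0]>.45)&(p[...,0]<.7)
    q=p[m]; print("shelf",np.median(q[:,2]),cv2.minAreaRect((q[:,:2]*1000).astype(np.float32)))
    e=[(y,q[abs(q[:,1]-y)<.006][:,0].min()) for y in np.arange(.13,.34,.02)]; e=np.array(e);print("edge fit",np.polyfit(e[:,0]-.235,e[:,1],1))
    # skip side walls inner / chute
    m=(p[...,1]<-.24)&(p[...,1]>-.31)&(p[...,0]>.5)&(p[...,0]<.65)&(p[...,2]>.11)&(p[...,2]<.18)
    q=p[m]; fl=q[(q[:,0]<.57)&(q[:,0]>.52)]; ch=q[(q[:,0]>.605)&(q[:,0]<.64)]
    if len(fl)>20 and len(ch)>20:
        c=np.polyfit(ch[:,0],ch[:,2],1); print("floor z",np.median(fl[:,2]),"chute slope",np.degrees(np.arctan(c[0])),"fold x",(.13-c[1])/c[0])
    m=(p[...,0]>.6)&(p[...,0]<.9)&(p[...,1]<-.1)&(p[...,1]>-.45)&(p[...,2]<.03)&(p[...,2]>.004)
    print("bin",np.median(p[m],0) if m.any() else None)
```

```text
scene 248 [0.5071 0.1677 0.0981] [0.5074 0.1667 0.0973] [0.0376 0.0436 0.0271] ((-8.007917404174805, 166.77520751953125), (40.467628479003906, 42.67963409423828), 2.101677417755127)
scene 288 [0.503  0.2431 0.0981] [0.5041 0.2417 0.0979] [0.0395 0.0439 0.0236] ((-11.464471817016602, 241.87930297851562), (40.871612548828125, 42.095497131347656), 3.7811360359191895)
scene 333 [0.4988 0.3195 0.0981] [0.4981 0.3184 0.0967] [0.0379 0.0418 0.0275] ((-15.169042587280273, 318.3011474609375), (40.613407135009766, 41.16790008544922), 1.877111554145813)
normal [-0.5066 -0.0263  0.8618] tilt 30.48126033592752 yaw 2.9670476860626143
bar dx/dy -8.818498569607997e-05 x at -.273 0.456353643324004 y rng [-0.3398 -0.2023] z [0.2777 0.285 ]
shelf 0.2506851176053092 ((558.553955078125, 244.78843688964844), (88.82471466064453, 270.6134948730469), 3.0778005123138428)
edge fit [-0.0526  0.515 ]
floor z 0.12796970171159006 chute slope 20.110949383020966 fold x 0.5880261589443921
bin [ 0.7093 -0.2643  0.0083]
top 131 [0.5105 0.1634 0.1021] [0.5114 0.1642 0.1024] [0.0377 0.0395 0.0289] ((-2.912700653076172, 1
[... 192 characters left out ...]
90625), (43.908905029296875, 42.28426742553711), 2.1613657474517822)
top 141 [0.5057 0.2388 0.1007] [0.5066 0.2392 0.1002] [0.0377 0.0424 0.0342] ((-9.327533721923828, 239.15126037597656), (43.33646774291992, 41.683311462402344), 3.524387836456299)
normal [-0.4764 -0.0212  0.879 ] tilt 28.481207479559796 yaw 2.549091125492459
bar dx/dy -0.019827714757018035 x at -.273 0.46060643554242703 y rng [-0.3428 -0.2069] z [0.2815 0.2893]
shelf 0.25307051465048036 ((559.1624145507812, 243.0214385986328), (86.9107666015625, 271.1629638671875), 3.1824162006378174)
edge fit [-0.0596  0.5169]
floor z 0.13063835287836656 chute slope 19.237249054070382 fold x 0.5820029653503161
bin [ 0.7332 -0.2546  0.0092]
```

```bash
cat >> h.py <<'E'
from scipy.linalg import expm, logm
def T(p,Rm):
    M=np.eye(4); M[:3,:3]=Rm; M[:3,3]=p; return M
def cur():
    s=robot.read_state(); return T(s['tool_pos'],R.from_rotvec(s['orientation']).as_matrix())
def rot(zt,yt):
    z=np.array(zt)/np.linalg.norm(zt); y=np.array(yt)-np.dot(yt,z)*z; y/=np.linalg.norm(y)
    return np.c_[np.cross(y,z),y,z]
def rows(A,B,n):
    "n equal rows from A to B; prints the row, returns where its rounded form ends"
    M=np.real(expm(logm(np.linalg.inv(A)@B)/n)); s=np.round(M[:3,3]*1000,1); r=np.round(R.from_matrix(M[:3,:3]).as_rotvec(),3)
    print(n,"x",[s.tolist(),r.tolist()],"|s|%.1f |r|%.2fdeg"%(np.linalg.norm(s),np.degrees(np.linalg.norm(r))))
    D=T(s/1000,R.from_rotvec(r).as_matrix()); X=A; path=[]
    for i in range(n): X=X@D; path.append(np.r_[X[:3,3],(X@[0,0,.186,1])[:3]])
    e=np.linalg.inv(X)@B; print("  end err mm",np.round(e[:3,3]*1000,1),"deg",np.round(np.degrees(R.from_matrix(e[:3,:3]).magnitude()),2)); return X,np.array(path)
psi=np.radians(3.0); t=np.radians(32)
RX=np.array([np.cos(t)*np.cos(psi),np.cos(t)*np.sin(psi),np.sin(t)]); RY=np.array([-np.sin(psi),np.cos(psi),0]); RN=np.cross(RX,RY)
RO=np.array([.5325,.242,.055])
def rack(y,h,x=-.001): return T(RO+RX*x+RY*y+RN*(h+.167),rot(-RN,RY))   # grasp point h above the rack floor
def down(x,y,z,yt): return T([x,y,z+.167],rot([0,0,-1],yt))               # grasp point at x,y,z
E
python3 - <<'E'
from h import *
np.set_printoptions(precision=3,suppress=True)
A=cur(); up=A.copy(); up[2,3]=.53
X,_=rows(A,up,4)
X,p=rows(X,rack(-.076,.12),32); print(p[::4]); print(np.linalg.norm(p[:,:2],axis=1).round(2))
X,p=rows(X,rack(-.076,.034),6)
E
```

```text
4 x [[0.0, -0.1, -31.6], [0.0, 0.0, -0.0]] |s|31.6 |r|0.00deg
  end err mm [0.  0.2 0.2] deg 0.0
32 x [[32.8, 10.4, 0.4], [-0.025, -0.003, -0.087]] |s|34.4 |r|5.19deg
  end err mm [0.6 0.3 4.5] deg 0.57
[[ 0.219 -0.57   0.53   0.22  -0.575  0.344]
 [ 0.353 -0.54   0.529  0.362 -0.561  0.344]
 [ 0.468 -0.466  0.525  0.49  -0.5    0.343]
 [ 0.551 -0.358  0.514  0.591 -0.399  0.337]
 [ 0.594 -0.23   0.493  0.651 -0.271  0.32 ]
 [ 0.59  -0.097  0.459  0.664 -0.132  0.292]
 [ 0.544  0.023  0.411  0.631 -0.     0.249]
 [ 0.461  0.115  0.352  0.557  0.108  0.193]]
[0.61 0.62 0.63 0.64 0.64 0.65 0.66 0.66 0.66 0.66 0.66 0.66 0.66 0.65
 0.65 0.64 0.64 0.63 0.62 0.61 0.6  0.59 0.57 0.56 0.54 0.53 0.51 0.49
 0.47 0.46 0.43 0.41]
6 x [[0.1, -0.0, 15.1], [0.002, 0.0, 0.001]] |s|15.1 |r|0.13deg
  end err mm [-0.  -0.1 -0.1] deg 0.2
```

Run:
```python
from h import *
np.set_printoptions(precision=3,suppress=True)
A=cur(); up=A.copy(); up[2,3]=.53
X,_=rows(A,up,4)
X,p=rows(X,down(.43,-.0,.333,RY),27); print(p[::4]); print(np.linalg.norm(p[:,:2],axis=1).round(2))
X,p=rows(X,rack(-.076,.12),8);print(p[::2])
X,p=rows(X,rack(-.076,.034),6)
```

```text
4 x [[0.0, -0.1, -31.6], [0.0, 0.0, -0.0]] |s|31.6 |r|0.00deg
  end err mm [0.  0.2 0.2] deg 0.0
27 x [[28.7, 17.0, 1.1], [-0.0, -0.0, -0.107]] |s|33.4 |r|6.13deg
  end err mm [-3.5  0.7  1.3] deg 0.46
[[ 0.217 -0.578  0.529  0.217 -0.578  0.343]
 [ 0.349 -0.572  0.525  0.349 -0.572  0.339]
 [ 0.467 -0.511  0.52   0.467 -0.511  0.334]
 [ 0.549 -0.408  0.516  0.549 -0.407  0.33 ]
 [ 0.581 -0.279  0.512  0.581 -0.279  0.326]
 [ 0.557 -0.149  0.508  0.556 -0.148  0.322]
 [ 0.48  -0.04   0.503  0.48  -0.04   0.317]]
[0.62 0.63 0.65 0.66 0.67 0.68 0.69 0.69 0.69 0.69 0.69 0.69 0.68 0.68
 0.67 0.66 0.64 0.63 0.61 0.6  0.58 0.55 0.53 0.51 0.48 0.45 0.43]
8 x [[10.4, 20.1, 24.0], [0.0, -0.07, 0.001]] |s|33.0 |r|4.01deg
  end err mm [-0.1 -0.   0.1] deg 0.23
[[0.415 0.019 0.477 0.428 0.02  0.292]
 [0.397 0.058 0.428 0.436 0.06  0.246]
 [0.386 0.098 0.376 0.45  0.102 0.201]
 [0.383 0.138 0.324 0.47  0.143 0.16 ]]
6 x [[0.0, -0.0, 14.3], [0.001, 0.0, -0.0]] |s|14.3 |r|0.06deg
  end err mm [ 0.  -0.1  0.3] deg 0.2
```

Call:
{"op": "apply_moves", "data": {
  "series": [
    [[0, 0, -31.6], [0, 0, 0]],
    [[0, 0, -31.6], [0, 0, 0]],
    [[0, 0, -31.6], [0, 0, 0]],
    [[0, 0, -31.6], [0, 0, 0]],
    [[28.7, 17, 1.1], [0, 0, -0.107]],
    [[28.7, 17, 1.1], [0, 0, -0.107]],
    [[28.7, 17, 1.1], [0, 0, -0.107]],
    [[28.7, 17, 1.1], [0, 0, -0.107]],
    [[28.7, 17, 1.1], [0, 0, -0.107]],
    [[28.7, 17, 1.1], [0, 0, -0.107]],
    [[28.7, 17, 1.1], [0, 0, -0.107]],
    [[28.7, 17, 1.1], [0, 0, -0.107]]
  ],
  "claw": 0.56,
  "newtons": 25
}}

```text
t: 1.1
tool_pos: [0.4421, -0.5312, 0.521]
orientation: [-2.615, -1.739, 0.0]
force: [0.1, -0.5, -0.1]
opening: 0.0521
gripper_force: 0.0
```

Call:
{"op": "apply_moves", "data": {
  "series": [
    [[28.7, 17, 1.1], [0, 0, -0.107]],
    [[28.7, 17, 1.1], [0, 0, -0.107]],
    [[28.7, 17, 1.1], [0, 0, -0.107]],
    [[28.7, 17, 1.1], [0, 0, -0.107]],
    [[28.7, 17, 1.1], [0, 0, -0.107]],
    [[28.7, 17, 1.1], [0, 0, -0.107]],
    [[28.7, 17, 1.1], [0, 0, -0.107]],
    [[28.7, 17, 1.1], [0, 0, -0.107]],
    [[28.7, 17, 1.1], [0, 0, -0.107]],
    [[28.7, 17, 1.1], [0, 0, -0.107]],
    [[28.7, 17, 1.1], [0, 0, -0.107]],
    [[28.7, 17, 1.1], [0, 0, -0.107]]
  ]
}}

```text
t: 2.1
tool_pos: [0.568, -0.1787, 0.5081]
orientation: [-1.052, -2.959, -0.0]
force: [-0.1, 0.1, 0.0]
opening: 0.0521
gripper_force: 0.0
```

Call:
{"op": "apply_moves", "data": {
  "series": [
    [[28.7, 17, 1.1], [0, 0, -0.107]],
    [[28.7, 17, 1.1], [0, 0, -0.107]],
    [[28.7, 17, 1.1], [0, 0, -0.107]],
    [[28.7, 17, 1.1], [0, 0, -0.107]],
    [[28.7, 17, 1.1], [0, 0, -0.107]],
    [[28.7, 17, 1.1], [0, 0, -0.107]],
    [[28.7, 17, 1.1], [0, 0, -0.107]],
    [[0, 0, 0], [0, 0, 0]]
  ]
}}

```text
t: 2.77
tool_pos: [0.4233, 0.0012, 0.5011]
orientation: [0.109, -3.138, -0.002]
force: [-0.4, 0.1, -0.3]
opening: 0.0522
gripper_force: 0.0
```

Run:
```python
from h import *
X,p=rows(cur(),rack(-.076,.10),9)
print(robot.read_state()['q'].round(2))
```

```text
9 x [[8.2, 17.7, 23.5], [0.001, -0.062, 0.002]] |s|30.5 |r|3.55deg
  end err mm [-0.4  0.2 -0.1] deg 0.22
[-0.12 -0.38  1.78  0.    1.74 -1.76]
```

Call:
{"op": "apply_moves", "data": {
  "series": [
    [[8.2, 17.7, 23.5], [0.001, -0.062, 0.002]],
    [[8.2, 17.7, 23.5], [0.001, -0.062, 0.002]],
    [[8.2, 17.7, 23.5], [0.001, -0.062, 0.002]],
    [[8.2, 17.7, 23.5], [0.001, -0.062, 0.002]],
    [[8.2, 17.7, 23.5], [0.001, -0.062, 0.002]],
    [[8.2, 17.7, 23.5], [0.001, -0.062, 0.002]],
    [[8.2, 17.7, 23.5], [0.001, -0.062, 0.002]],
    [[8.2, 17.7, 23.5], [0.001, -0.062, 0.002]],
    [[8.2, 17.7, 23.5], [0.001, -0.062, 0.002]],
    [[0, 0, 0], [0, 0, 0]]
  ]
}}

```text
t: 3.6
tool_pos: [0.3967, 0.1573, 0.2746]
orientation: [-0.056, 2.587, 0.01]
force: [-0.7, -0.8, -1.7]
opening: 0.0521
gripper_force: 0.0
```

Run:
```python
from h import *
s=robot.read_state(); print(s['q'].round(2),s['force'].round(2))
e=np.linalg.inv(cur())@rack(-.076,.10); print(np.round(e[:3,3]*1000,1),R.from_matrix(e[:3,:3]).as_rotvec().round(3))
a,d=robot.read_camera("scene"); b,_=robot.read_camera("top")
im=np.zeros((600,800,3),np.uint8)
im[:420,:400]=cv2.resize(a[215:320,150:250],(400,420),interpolation=3); im[:320,400:]=cv2.resize(b[140:220,140:240],(400,320),interpolation=3)
cv2.imwrite("pics/h1.png",im)
```

```text
[ 0.32 -0.54  2.37 -0.21  0.8  -1.18] [-0.71 -0.75 -1.73]
[-1.4  1.4 -6.6] [-0.009 -0.005 -0.006]
```

View pics/h1.png

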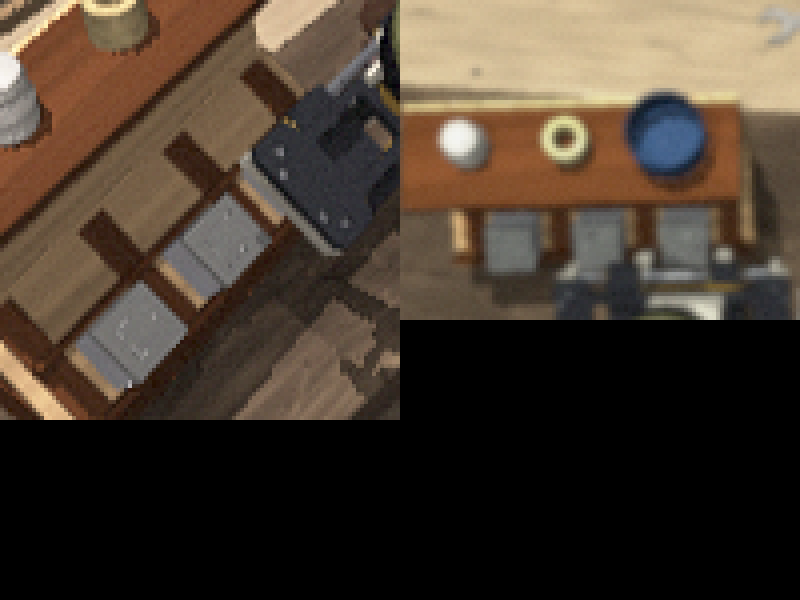

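Run:
```python
from h import *
X,p=rows(cur(),rack(-.076,.034),6)
```

```text
6 x [[0.4, 0.5, 10.4], [-0.002, -0.001, -0.001]] |s|10.4 |r|0.14deg
  end err mm [-0.2 -0.   0.2] deg 0.15
```

Call:
{"op": "apply_moves", "data": {
  "series": [
    [[0.4, 0.5, 10.4], [-0.002, -0.001, -0.001]],
    [[0.4, 0.5, 10.4], [-0.002, -0.001, -0.001]],
    [[0.4, 0.5, 10.4], [-0.002, -0.001, -0.001]],
    [[0.4, 0.5, 10.4], [-0.002, -0.001, -0.001]],
    [[0.4, 0.5, 10.4], [-0.002, -0.001, -0.001]],
    [[0.4, 0.5, 10.4], [-0.002, -0.001, -0.001]],
    [[0, 0, 0], [0, 0, 0]],
    [[0, 0, 0], [0, 0, 0]]
  ]
}}

```text
t: 4.37
tool_pos: [0.431, 0.1596, 0.2278]
orientation: [-0.064, 2.577, 0.023]
force: [-0.1, 0.0, -0.1]
opening: 0.052
gripper_force: 0.0
```

Run:
```python
from h import *
s=robot.read_state(); print(s['q'].round(2),s['force'].round(2),s['dq'].round(3))
e=np.linalg.inv(cur())@rack(-.076,.034); print(np.round(e[:3,3]*1000,1),R.from_matrix(e[:3,:3]).as_rotvec().round(3))
```

```text
[ 0.3  -0.34  2.32 -0.22  0.62 -1.18] [-0.08  0.04 -0.07] [ 0.009 -0.021  0.006 -0.003 -0.002  0.006]
[2.9 0.9 1.5] [ 0.002  0.005 -0.003]
```

Call:
{"op": "apply_moves", "data": {
  "series": [
    [[0, 0, 0], [0, 0, 0]],
    [[0, 0, 0], [0, 0, 0]],
    [[0, 0, 0], [0, 0, 0]],
    [[0, 0, 0], [0, 0, 0]],
    [[0, 0, 0], [0, 0, 0]]
  ],
  "claw": 0,
  "newtons": 25
}}

```text
t: 4.78
tool_pos: [0.4305, 0.1603, 0.2278]
orientation: [-0.066, 2.575, 0.024]
force: [-4.3, -3.6, 7.1]
opening: 0.04
gripper_force: 25.0
```

Call:
{"op": "apply_moves", "data": {
  "series": [
    [[0, 0, -4], [0, 0, 0]],
    [[0, 0, -4], [0, 0, 0]],
    [[0, 0, -4], [0, 0, 0]],
    [[0, 0, -4], [0, 0, 0]],
    [[0, 0, 0], [0, 0, 0]],
    [[0, 0, 0], [0, 0, 0]],
    [[0, 0, 0], [0, 0, 0]],
    [[0, 0, 0], [0, 0, 0]]
  ]
}}

```text
t: 5.45
tool_pos: [0.4216, 0.1599, 0.2402]
orientation: [-0.066, 2.577, 0.024]
force: [0.5, -0.7, -0.8]
opening: 0.0399
gripper_force: 25.0
```

Run:
```python
from h import *
for i in range(3):
    s=robot.read_state(); print(s['t'],s['force'].round(2),s['opening'],s['gripper_force'],s['wrist_torque'].round(2))
    robot.read_camera("top")
```

```text
5.45 [ 0.54 -0.67 -0.76] 0.039926409445278886 24.968095421791077 [0.06 0.   0.04]
5.5 [ 0.83  0.32 -0.4 ] 0.040068955907257696 24.96813476085663 [0.11 0.1  0.04]
5.55 [ 0.57 -0.02  0.5 ] 0.03989829091454646 24.967448115348816 [0.17 0.02 0.05]
```

Call:
{"op": "apply_moves", "data": {
  "series": [
    [[0, 0, 4], [0, 0, 0]],
    [[0, 0, 4], [0, 0, 0]],
    [[0, 0, 4], [0, 0, 0]],
    [[0, 0, 3.5], [0, 0, 0]],
    [[0, 0, 0], [0, 0, 0]],
    [[0, 0, 0], [0, 0, 0]]
  ]
}}

```text
t: 6.1
tool_pos: [0.4302, 0.1603, 0.2269]
orientation: [-0.066, 2.577, 0.024]
force: [2.9, 0.7, -0.3]
opening: 0.04
gripper_force: 25.0
```

Call:
{"op": "apply_moves", "data": {
  "series": [
    [[0, 0, 0], [0, 0, 0]],
    [[0, 0, 0], [0, 0, 0]],
    [[0, 0, 0], [0, 0, 0]],
    [[0, 0, -5], [0, 0, 0]],
    [[0, 0, -10], [0, 0, 0]],
    [[0, 0, -15], [0, 0, 0]],
    [[0, 0, -15], [0, 0, 0]],
    [[0, 0, -5], [0, 0, 0]],
    [[0, 0, 0], [0, 0, 0]]
  ],
  "claw": 0.56
}}

```text
t: 6.85
tool_pos: [0.4033, 0.1591, 0.271]
orientation: [-0.066, 2.574, 0.025]
force: [0.4, 0.7, -0.2]
opening: 0.0522
gripper_force: 0.0
```

Run:
```python
from h import *
s=robot.read_state(); print(s['t'],s['force'].round(2),s['opening'])
X,p=rows(cur(),rack(0,.085),5)
X,p=rows(X,rack(0,.034),5)
X,p=rows(X,rack(0,.034),5)
```

```text
6.85 [ 0.37  0.69 -0.24] 0.052169109658626936
5 x [[0.5, 15.2, 0.4], [0.001, 0.002, -0.0]] |s|15.2 |r|0.13deg
  end err mm [ 0.  0. -0.] deg 0.16
5 x [[-0.0, 0.0, 10.2], [-0.0, -0.0, -0.0]] |s|10.2 |r|0.00deg
  end err mm [-0.1  0.1 -0. ] deg 0.16
5 x [[-0.0, 0.0, -0.0], [-0.0, -0.0, -0.0]] |s|0.0 |r|0.00deg
  end err mm [-0.1  0.1 -0. ] deg 0.16
```

Call:
{"op": "apply_moves", "data": {
  "series": [
    [[0.5, 15.2, 0.4], [0.001, 0.002, 0]],
    [[0.5, 15.2, 0.4], [0.001, 0.002, 0]],
    [[0.5, 15.2, 0.4], [0.001, 0.002, 0]],
    [[0.5, 15.2, 0.4], [0.001, 0.002, 0]],
    [[0.5, 15.2, 0.4], [0.001, 0.002, 0]],
    [[0, 0, 0], [0, 0, 0]],
    [[0, 0, 10.2], [0, 0, 0]],
    [[0, 0, 10.2], [0, 0, 0]],
    [[0, 0, 10.2], [0, 0, 0]],
    [[0, 0, 10.2], [0, 0, 0]],
    [[0, 0, 10.2], [0, 0, 0]],
    [[0, 0, 0], [0, 0, 0]]
  ]
}}

```text
t: 7.85
tool_pos: [0.4248, 0.2349, 0.2206]
orientation: [-0.064, 2.59, 0.015]
force: [-0.1, -0.6, 0.0]
opening: 0.0522
gripper_force: 0.0
```

Call:
{"op": "apply_moves", "data": {
  "series": [
    [[0, 0, 0], [0, 0, 0]],
    [[0, 0, 0], [0, 0, 0]],
    [[0, 0, 0], [0, 0, 0]],
    [[0, 0, 0], [0, 0, 0]],
    [[0, 0, 0], [0, 0, 0]]
  ],
  "claw": 0
}}

```text
t: 8.27
tool_pos: [0.4249, 0.236, 0.2234]
orientation: [-0.064, 2.586, 0.017]
force: [-0.9, -0.4, -0.8]
opening: 0.0398
gripper_force: 25.0
```

Call:
{"op": "apply_moves", "data": {
  "series": [
    [[0, 0, -4], [0, 0, 0]],
    [[0, 0, -4], [0, 0, 0]],
    [[0, 0, -4], [0, 0, 0]],
    [[0, 0, -4], [0, 0, 0]],
    [[0, 0, 0], [0, 0, 0]],
    [[0, 0, 0], [0, 0, 0]],
    [[0, 0, 0], [0, 0, 0]],
    [[0, 0, 0], [0, 0, 0]]
  ]
}}

```text
t: 8.93
tool_pos: [0.4165, 0.2355, 0.2365]
orientation: [-0.064, 2.587, 0.017]
force: [-0.1, 0.4, -0.2]
opening: 0.0397
gripper_force: 25.0
```

Run:
```python
from h import *
for i in range(4):
    s=robot.read_state(); print(s['t'],s['force'].round(2),s['opening'].round(4),s['wrist_torque'].round(2))
    if i<3: robot.read_camera("top")
e=np.linalg.inv(cur())@rack(0,.034); print(np.round(e[:3,3]*1000,1))
```

```text
Traceback (most recent call last):
AttributeError: 'float' object has no attribute 'round'
```

Call:
{"op": "apply_moves", "data": {
  "series": [
    [[0, 0, 4], [0, 0, 0]],
    [[0, 0, 4], [0, 0, 0]],
    [[0, 0, 4], [0, 0, 0]],
    [[0, 0, 3.5], [0, 0, 0]],
    [[0, 0, 0], [0, 0, 0]],
    [[0, 0, 0], [0, 0, 0]]
  ]
}}

```text
t: 9.43
tool_pos: [0.4248, 0.2358, 0.2229]
orientation: [-0.064, 2.588, 0.016]
force: [0.3, -0.0, 0.3]
opening: 0.04
gripper_force: 25.0
```

Call:
{"op": "apply_moves", "data": {
  "series": [
    [[0, 0, 0], [0, 0, 0]],
    [[0, 0, 0], [0, 0, 0]],
    [[0, 0, 0], [0, 0, 0]],
    [[0, 0, -5], [0, 0, 0]],
    [[0, 0, -10], [0, 0, 0]],
    [[0, 0, -15], [0, 0, 0]],
    [[0, 0, -15], [0, 0, 0]],
    [[0, 0, -5], [0, 0, 0]],
    [[0, 0, 0], [0, 0, 0]]
  ],
  "claw": 0.56
}}

```text
t: 10.18
tool_pos: [0.3986, 0.2351, 0.2678]
orientation: [-0.064, 2.584, 0.019]
force: [-0.5, -0.2, 0.5]
opening: 0.0521
gripper_force: 0.0
```

Run:
```python
from h import *
s=robot.read_state(); print(s['t'],s['force'].round(2),s['opening'])
X,p=rows(cur(),rack(.076,.085),5)
X,p=rows(X,rack(.076,.034),5)
```

```text
10.1833 [-0.5  -0.18  0.47] 0.05213430665554519
5 x [[0.0, 15.2, -0.1], [-0.0, -0.0, -0.0]] |s|15.2 |r|0.00deg
  end err mm [ 0.3 -0.1 -0. ] deg 0.16
5 x [[0.0, -0.0, 10.2], [-0.0, -0.0, -0.0]] |s|10.2 |r|0.00deg
  end err mm [ 0.2 -0.1 -0. ] deg 0.16
```

Call:
{"op": "apply_moves", "data": {
  "series": [
    [[0, 15.2, 0], [0, 0, 0]],
    [[0, 15.2, 0], [0, 0, 0]],
    [[0, 15.2, 0], [0, 0, 0]],
    [[0, 15.2, 0], [0, 0, 0]],
    [[0, 15.2, 0], [0, 0, 0]],
    [[0, 0, 0], [0, 0, 0]],
    [[0, 0, 10.2], [0, 0, 0]],
    [[0, 0, 10.2], [0, 0, 0]],
    [[0, 0, 10.2], [0, 0, 0]],
    [[0, 0, 10.2], [0, 0, 0]],
    [[0, 0, 10.2], [0, 0, 0]],
    [[0, 0, 0], [0, 0, 0]]
  ]
}}

```text
t: 11.18
tool_pos: [0.4214, 0.3107, 0.22]
orientation: [-0.064, 2.59, 0.014]
force: [-0.1, 0.0, -0.6]
opening: 0.0523
gripper_force: 0.0
```

Call:
{"op": "apply_moves", "data": {
  "series": [
    [[0, 0, 0], [0, 0, 0]],
    [[0, 0, 0], [0, 0, 0]],
    [[0, 0, 0], [0, 0, 0]],
    [[0, 0, 0], [0, 0, 0]],
    [[0, 0, 0], [0, 0, 0]]
  ],
  "claw": 0,
  "newtons": 30
}}

```text
t: 11.6
tool_pos: [0.4213, 0.3118, 0.2227]
orientation: [-0.064, 2.587, 0.017]
force: [-1.8, -1.6, -0.0]
opening: 0.0399
gripper_force: 30.0
```

Call:
{"op": "apply_moves", "data": {
  "series": [
    [[0, 0, -4], [0, 0, 0]],
    [[0, 0, -4], [0, 0, 0]],
    [[0, 0, -4], [0, 0, 0]],
    [[0, 0, -4], [0, 0, 0]],
    [[0, 0, 0], [0, 0, 0]],
    [[0, 0, 0], [0, 0, 0]],
    [[0, 0, 0], [0, 0, 0]],
    [[0, 0, 0], [0, 0, 0]]
  ]
}}

```text
t: 12.27
tool_pos: [0.413, 0.3114, 0.236]
orientation: [-0.064, 2.587, 0.017]
force: [-0.2, -0.4, -4.4]
opening: 0.0399
gripper_force: 30.0
```

Run:
```python
from h import *
s=robot.read_state(); print(s['q'].round(2))
for i in range(4):
    s=robot.read_state(); print(s['t'],s['force'].round(2),s['opening'],s['wrist_torque'].round(2))
    if i<3: robot.read_camera("top")
e=np.linalg.inv(cur())@rack(.076,.034); print(np.round(e[:3,3]*1000,1))
# transport plan: lift to h .095 (box bottom .061 over floor), then swing clear, then over the skip
S=np.array([.549,-.272])
X,_=rows(cur(),rack(.076,.09),3)
X,p=rows(X,down(.40,.16,.33,[0,1,0]),8); print(p.round(3)[::2])
X,p=rows(X,down(*S,.30,[0,1,0]),14); print(p.round(3)[::3])
X,p=rows(X,down(*S,.164,[0,1,0]),6)
```

```text
[ 0.66 -0.12  2.12 -0.47  0.73 -0.67]
12.2667 [-0.18 -0.36 -4.37] 0.039920099624347775 [0.03 0.47 0.01]
12.3167 [-0.58 -0.52 -3.78] 0.03972775727758896 [ 0.04  0.43 -0.01]
12.3667 [ 1.   -0.09 -3.94] 0.039853983375900966 [0.02 0.41 0.01]
12.4167 [ 0.1   0.16 -3.91] 0.04061950356784415 [-0.    0.44  0.02]
[-1.3  0.5 13.7]
3 x [[-0.4, 0.1, -14.1], [-0.001, -0.002, -0.001]] |s|14.1 |r|0.14deg
  end err mm [ 0.1  0.1 -0. ] deg 0.1
8 x [[-9.3, -18.7, -26.9], [0.002, 0.07, 0.007]] |s|34.1 |r|4.03deg
  end err mm [ 0.1 -0.1 -0.2] deg 0.22
[[0.386 0.292 0.3   0.474 0.296 0.136]
 [0.381 0.254 0.357 0.445 0.257 0.182]
 [0.383 0.216 0.413 0.422 0.218 0.231]
 [0.393 0.179 0.469 0.406 0.179 0.284]]
14 x [[-10.7, -30.8, 2.1], [-0.0, -0.0, -0.0]] |s|32.7 |r|0.00deg
  end err mm [-0.8 -0.3  0.4] deg 0.22
[[ 0.411  0.129  0.495  0.411  0.129  0.309]
 [ 0.442  0.037  0.488  0.442  0.037  0.302]
 [ 0.474 -0.056  0.482  0.474 -0.056  0.296]
 [ 0.506 -0.148  0.476  0.506 -0.148  0.29 ]
 [ 0.538 -0.241  0.47   0.538 -0.241  0.284]]
6 x [[-0.1, -0.1, 22.7], [-0.0, -0.0, -0.001]] |s|22.7 |r|0.06deg
  end err mm [-0.2  0.3  0.2] deg 0.12
```

Call:
{"op": "apply_moves", "data": {
  "series": [
    [[-0.4, 0, -14.1], [0, 0, 0]],
    [[-0.4, 0, -14.1], [0, 0, 0]],
    [[-0.4, 0, -14.1], [0, 0, 0]],
    [[-9.3, -18.7, -26.9], [0.002, 0.07, 0.007]],
    [[-9.3, -18.7, -26.9], [0.002, 0.07, 0.007]],
    [[-9.3, -18.7, -26.9], [0.002, 0.07, 0.007]],
    [[-9.3, -18.7, -26.9], [0.002, 0.07, 0.007]],
    [[-9.3, -18.7, -26.9], [0.002, 0.07, 0.007]],
    [[-9.3, -18.7, -26.9], [0.002, 0.07, 0.007]],
    [[-9.3, -18.7, -26.9], [0.002, 0.07, 0.007]],
    [[-9.3, -18.7, -26.9], [0.002, 0.07, 0.007]],
    [[0, 0, 0], [0, 0, 0]]
  ]
}}

```text
t: 13.42
tool_pos: [0.4025, 0.1576, 0.5033]
orientation: [-0.018, -3.14, 0.001]
force: [1.8, 0.5, -3.1]
opening: 0.0398
gripper_force: 30.0
```

Run:
```python
from h import *
S=np.array([.549,-.272])
X,p=rows(cur(),down(*S,.30,[0,1,0]),16); print(p.round(3)[::5])
a,_=robot.read_camera("scene"); b,_=robot.read_camera("top")
im=np.zeros((400,800,3),np.uint8)
im[:400,:400]=cv2.resize(a[200:330,130:260],(400,400),interpolation=3); im[:400,400:]=cv2.resize(b[140:240,140:240],(400,400),interpolation=3)
cv2.imwrite("pics/h2.png",im); print(robot.read_state()['force'].round(1))
```

```text
16 x [[-9.3, -26.8, 2.3], [-0.0, -0.0, -0.001]] |s|28.5 |r|0.06deg
  end err mm [ 0.6 -0.2 -0.5] deg 0.27
[[ 0.412  0.131  0.501  0.411  0.131  0.315]
 [ 0.457 -0.004  0.49   0.457 -0.004  0.304]
 [ 0.503 -0.138  0.478  0.503 -0.138  0.292]
 [ 0.55  -0.272  0.467  0.549 -0.272  0.281]]
[ 0.4  0.1 -4.4]
```

View pics/h2.png

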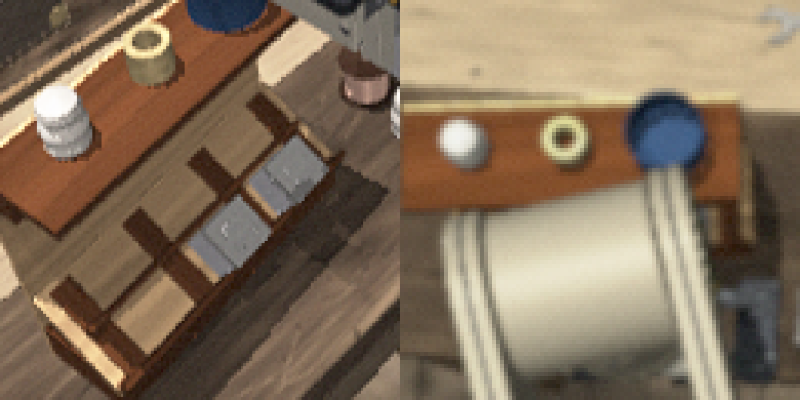

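The two empties stand in the middle and right pockets (crop (230,235),(290,165)), and the left pocket is empty. The heavy one (≈0.4 kg) is in the hand; carrying it to the skip.

Call:
{"op": "apply_moves", "data": {
  "series": [
    [[-9.3, -26.8, 2.3], [0, 0, 0]],
    [[-9.3, -26.8, 2.3], [0, 0, 0]],
    [[-9.3, -26.8, 2.3], [0, 0, 0]],
    [[-9.3, -26.8, 2.3], [0, 0, 0]],
    [[-9.3, -26.8, 2.3], [0, 0, 0]],
    [[-9.3, -26.8, 2.3], [0, 0, 0]],
    [[-9.3, -26.8, 2.3], [0, 0, 0]],
    [[-9.3, -26.8, 2.3], [0, 0, 0]],
    [[-9.3, -26.8, 2.3], [0, 0, 0]],
    [[-9.3, -26.8, 2.3], [0, 0, 0]],
    [[-9.3, -26.8, 2.3], [0, 0, 0]],
    [[-9.3, -26.8, 2.3], [0, 0, 0]]
  ]
}}

```text
t: 14.52
tool_pos: [0.51, -0.1625, 0.4668]
orientation: [-0.01, -3.134, 0.001]
force: [-0.6, -0.4, -3.8]
opening: 0.04
gripper_force: 30.0
```

Call:
{"op": "apply_moves", "data": {
  "series": [
    [[-9.3, -26.8, 2.3], [0, 0, 0]],
    [[-9.3, -26.8, 2.3], [0, 0, 0]],
    [[-9.3, -26.8, 2.3], [0, 0, 0]],
    [[-9.3, -26.8, 2.3], [0, 0, 0]],
    [[0, 0, 0], [0, 0, 0]],
    [[0, 0, 0], [0, 0, 0]],
    [[0, 0, 0], [0, 0, 0]]
  ]
}}

```text
t: 15.1
tool_pos: [0.5462, -0.2688, 0.458]
orientation: [-0.011, -3.134, -0.0]
force: [-0.6, 0.8, -3.3]
opening: 0.0398
gripper_force: 30.0
```

Run:
```python
from h import *
X,p=rows(cur(),down(.549,-.272,.175,[0,1,0]),8)
s=robot.read_state(); print(s['force'].round(1),s['tool_pos'])
a,_=robot.read_camera("scene"); b,_=robot.read_camera("top")
im=np.zeros((400,800,3),np.uint8)
im[:400,:400]=cv2.resize(a[90:220,230:360],(400,400),interpolation=3); im[:400,400:]=cv2.resize(b[120:240,290:410],(400,400),interpolation=3)
cv2.imwrite("pics/h3.png",im)
```

```text
8 x [[-0.4, -0.4, 14.5], [0.0, -0.001, -0.001]] |s|14.5 |r|0.08deg
  end err mm [-0.1 -0.   0. ] deg 0.05
[-0.6  0.8 -3.3] [ 0.54620001 -0.26880806  0.45802504]
```

View pics/h3.png

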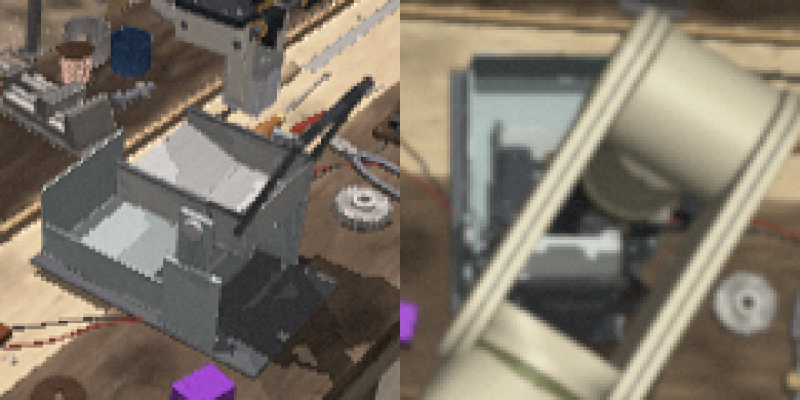

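Box hangs over the skip (scene crop (250,90)), clear of walls and bar. Going down.

Call:
{"op": "apply_moves", "data": {
  "series": [
    [[-0.4, -0.4, 14.5], [0, 0, 0]],
    [[-0.4, -0.4, 14.5], [0, 0, 0]],
    [[-0.4, -0.4, 14.5], [0, 0, 0]],
    [[-0.4, -0.4, 14.5], [0, 0, 0]],
    [[-0.4, -0.4, 14.5], [0, 0, 0]],
    [[-0.4, -0.4, 14.5], [0, 0, 0]],
    [[-0.4, -0.4, 14.5], [0, 0, 0]],
    [[-0.4, -0.4, 14.5], [0, 0, 0]],
    [[0, 0, 2], [0, 0, 0]],
    [[0, 0, 2], [0, 0, 0]],
    [[0, 0, 2], [0, 0, 0]],
    [[0, 0, 2], [0, 0, 0]]
  ]
}}

```text
t: 16.2
tool_pos: [0.5489, -0.2731, 0.3373]
orientation: [-0.012, -3.137, 0.004]
force: [-0.8, -0.6, -4.1]
opening: 0.0397
gripper_force: 30.0
```

Call:
{"op": "apply_moves", "data": {
  "series": [
    [[0, 0, 1], [0, 0, 0]],
    [[0, 0, 1], [0, 0, 0]],
    [[0, 0, 0], [0, 0, 0]],
    [[0, 0, 0], [0, 0, 0]]
  ]
}}

```text
t: 16.53
tool_pos: [0.5485, -0.2734, 0.3343]
orientation: [-0.013, -3.136, 0.002]
force: [-0.0, -0.5, -3.9]
opening: 0.0397
gripper_force: 30.0
```

Call:
{"op": "apply_moves", "data": {
  "series": [
    [[0, 0, 1], [0, 0, 0]],
    [[0, 0, 1], [0, 0, 0]],
    [[0, 0, 1], [0, 0, 0]],
    [[0, 0, 0], [0, 0, 0]],
    [[0, 0, 0], [0, 0, 0]]
  ]
}}

```text
t: 16.95
tool_pos: [0.5484, -0.2733, 0.3308]
orientation: [-0.013, -3.135, 0.001]
force: [0.1, 0.1, -3.9]
opening: 0.0399
gripper_force: 30.0
```

Call:
{"op": "apply_moves", "data": {
  "series": [
    [[0, 0, 1], [0, 0, 0]],
    [[0, 0, 0.5], [0, 0, 0]],
    [[0, 0, 0], [0, 0, 0]],
    [[0, 0, 0], [0, 0, 0]]
  ]
}}

```text
t: 17.28
tool_pos: [0.5484, -0.2733, 0.3294]
orientation: [-0.013, -3.135, 0.002]
force: [0.3, 0.3, -3.7]
opening: 0.0398
gripper_force: 30.0
```

Call:
{"op": "apply_moves", "data": {
  "series": [
    [[0, 0, 1], [0, 0, 0]],
    [[0, 0, 0], [0, 0, 0]],
    [[0, 0, 0], [0, 0, 0]]
  ]
}}

```text
t: 17.53
tool_pos: [0.5485, -0.2733, 0.3287]
orientation: [-0.012, -3.136, 0.002]
force: [0.7, -0.4, -2.3]
opening: 0.04
gripper_force: 30.0
```

Call:
{"op": "apply_moves", "data": {
  "series": [
    [[0, 0, 1], [0, 0, 0]],
    [[0, 0, 0], [0, 0, 0]],
    [[0, 0, 0], [0, 0, 0]]
  ]
}}

```text
t: 17.78
tool_pos: [0.5485, -0.2733, 0.3286]
orientation: [-0.012, -3.136, 0.003]
force: [-3.1, 2.0, 5.7]
opening: 0.04
gripper_force: 30.0
```

Call:
{"op": "apply_moves", "data": {
  "series": [
    [[0, 0, 1], [0, 0, 0]],
    [[0, 0, 0], [0, 0, 0]],
    [[0, 0, 0], [0, 0, 0]]
  ]
}}

```text
t: 18.03
tool_pos: [0.5485, -0.2733, 0.3286]
orientation: [-0.012, -3.137, 0.003]
force: [-5.2, 4.9, 12.3]
opening: 0.0397
gripper_force: 30.0
```

Call:
{"op": "apply_moves", "data": {
  "series": [
    [[0, 0, -1.7], [0, 0, 0]],
    [[0, 0, 0], [0, 0, 0]]
  ]
}}

```text
t: 18.2
tool_pos: [0.5485, -0.2734, 0.3287]
orientation: [-0.012, -3.136, 0.002]
force: [-2.3, 1.7, 4.7]
opening: 0.0399
gripper_force: 30.0
```

Call:
{"op": "apply_moves", "data": {
  "series": [
    [[0, 0, 0], [0, 0, 0]],
    [[0, 0, 0], [0, 0, 0]],
    [[0, 0, 0], [0, 0, 0]],
    [[0, 0, 0], [0, 0, 0]],
    [[0, 0, -10], [0, 0, 0]],
    [[0, 0, -30], [0, 0, 0]],
    [[0, 0, -32], [0, 0, 0]],
    [[0, 0, -32], [0, 0, 0]],
    [[0, 0, -32], [0, 0, 0]],
    [[0, 0, -32], [0, 0, 0]],
    [[0, 0, 0], [0, 0, 0]],
    [[0, 0, 0], [0, 0, 0]]
  ],
  "claw": 0.62
}}

```text
t: 19.2
tool_pos: [0.5496, -0.2732, 0.5002]
orientation: [-0.013, -3.141, 0.007]
force: [0.7, 1.1, 0.2]
opening: 0.0577
gripper_force: 0.0
```

Run:
```python
from h import *
s=robot.read_state(); print(s['force'].round(1),s['tool_pos'].round(4),s['opening'],s['q'].round(2))
X,p=rows(cur(),down(.4585,-.272,.34,[1,0,0]),15);print(p.round(3)[::4])
X,p=rows(X,down(.4585,-.272,.28,[1,0,0]),5)
a,_=robot.read_camera("scene")
cv2.imwrite("pics/h4.png",cv2.resize(a[90:220,230:380],(600,520),interpolation=3))
```

```text
[0.7 1.1 0.2] [ 0.5496 -0.2732  0.5002] 0.05773020228691013 [-0.54  0.15  1.3  -0.    1.7  -2.11]
15 x [[5.0, -4.5, -0.4], [-0.0, 0.0, 0.104]] |s|6.7 |r|5.96deg
  end err mm [ 0.9 -0.1 -0.8] deg 0.3
[[ 0.545 -0.278  0.501  0.544 -0.279  0.315]
 [ 0.521 -0.29   0.502  0.521 -0.29   0.316]
 [ 0.494 -0.291  0.504  0.494 -0.292  0.318]
 [ 0.469 -0.281  0.505  0.469 -0.282  0.319]]
5 x [[0.2, -0.0, 11.8], [-0.0, 0.001, 0.001]] |s|11.8 |r|0.08deg
  end err mm [ 0.1 -0.1  0.2] deg 0.14
```

View pics/h4.png

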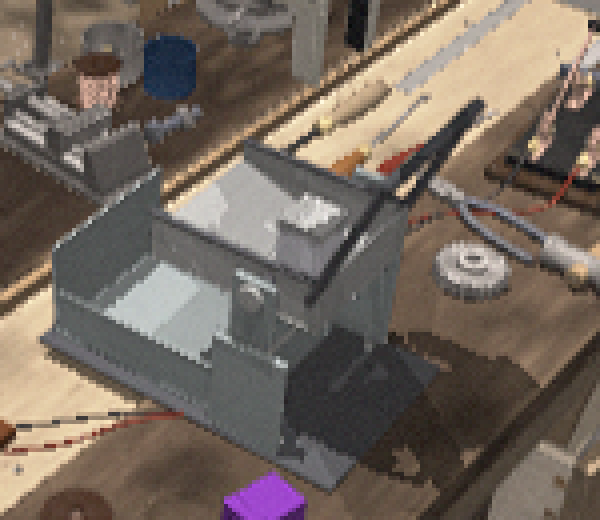

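The box stands upright in the skip (crop (310,225)), let go; the bar runs crop (315,290)–(470,110).

Call:
{"op": "apply_moves", "data": {
  "series": [
    [[5, -4.5, 0], [0, 0, 0.104]],
    [[5, -4.5, 0], [0, 0, 0.104]],
    [[5, -4.5, 0], [0, 0, 0.104]],
    [[5, -4.5, 0], [0, 0, 0.104]],
    [[5, -4.5, 0], [0, 0, 0.104]],
    [[5, -4.5, 0], [0, 0, 0.104]],
    [[5, -4.5, 0], [0, 0, 0.104]],
    [[5, -4.5, 0], [0, 0, 0.104]],
    [[5, -4.5, 0], [0, 0, 0.104]],
    [[5, -4.5, 0], [0, 0, 0.104]],
    [[5, -4.5, 0], [0, 0, 0.104]],
    [[5, -4.5, 0], [0, 0, 0.104]]
  ],
  "claw": 0.6
}}

```text
t: 20.25
tool_pos: [0.4741, -0.2845, 0.4944]
orientation: [-1.848, -2.531, 0.007]
force: [-0.1, 0.1, 0.3]
opening: 0.0556
gripper_force: 0.0
```

Call:
{"op": "apply_moves", "data": {
  "series": [
    [[5, -4.5, 0], [0, 0, 0.104]],
    [[5, -4.5, 0], [0, 0, 0.104]],
    [[5, -4.5, 0], [0, 0, 0.104]],
    [[0, 0, 0], [0, 0, 0]],
    [[0, 0, 0], [0, 0, 0]]
  ]
}}

```text
t: 20.67
tool_pos: [0.4582, -0.2727, 0.4954]
orientation: [-2.211, -2.224, 0.008]
force: [-0.1, 0.5, -0.2]
opening: 0.0559
gripper_force: 0.0
```

Run:
```python
from h import *
s=robot.read_state(); print(s['force'].round(1),s['tool_pos'].round(4),s['q'].round(2))
X,p=rows(cur(),down(.4585,-.272,.28,[1,0,0]),6)
```

```text
[-0.1  0.5 -0.2] [ 0.4582 -0.2727  0.4954] [-0.63 -0.07  1.53 -0.    1.69 -0.64]
6 x [[0.1, 0.1, 8.1], [-0.001, -0.0, 0.001]] |s|8.1 |r|0.08deg
  end err mm [ 0.1 -0.1 -0.2] deg 0.1
```

Call:
{"op": "apply_moves", "data": {
  "series": [
    [[0, 0, 8.1], [0, 0, 0]],
    [[0, 0, 8.1], [0, 0, 0]],
    [[0, 0, 8.1], [0, 0, 0]],
    [[0, 0, 8.1], [0, 0, 0]],
    [[0, 0, 8.1], [0, 0, 0]],
    [[0, 0, 8.1], [0, 0, 0]],
    [[0, 0, 0], [0, 0, 0]],
    [[0, 0, 0], [0, 0, 0]]
  ]
}}

```text
t: 21.33
tool_pos: [0.458, -0.2728, 0.4473]
orientation: [-2.215, -2.221, 0.008]
force: [-0.1, -0.2, -0.3]
opening: 0.0562
gripper_force: 0.0
```

Call:
{"op": "apply_moves", "data": {
  "series": [
    [[0, 0, 0], [0, 0, 0]],
    [[0, 0, 0], [0, 0, 0]],
    [[0, 0, 0], [0, 0, 0]],
    [[0, 0, 0], [0, 0, 0]],
    [[0, 0, 0], [0, 0, 0]],
    [[0, 0, 0], [0, 0, 0]]
  ],
  "claw": 0.25,
  "newtons": 5
}}

```text
t: 21.83
tool_pos: [0.4581, -0.2729, 0.4484]
orientation: [-2.216, -2.222, 0.008]
force: [-0.6, -0.2, 0.9]
opening: 0.0244
gripper_force: 0.0
```

Call:
{"op": "apply_moves", "data": {
  "series": [
    [[0, 0, 0], [0, 0, 0]],
    [[0, 0, 0], [0, 0, 0]],
    [[0, 0, 0], [0, 0, 0]],
    [[0, 0, 0], [0, 0, 0]]
  ],
  "claw": 0.0,
  "newtons": 5
}}

```text
t: 22.17
tool_pos: [0.4591, -0.2728, 0.4482]
orientation: [-2.217, -2.225, 0.004]
force: [10.1, -1.6, -5.0]
opening: 0.0127
gripper_force: 5.0
```

Call:
{"op": "apply_moves", "data": {
  "series": [
    [[0, 1.5, 0], [0, 0, 0]],
    [[0, 0, 0], [0, 0, 0]],
    [[0, 0, 0], [0, 0, 0]]
  ],
  "claw": 0.0,
  "newtons": 20
}}

```text
t: 22.42
tool_pos: [0.4601, -0.2728, 0.4482]
orientation: [-2.216, -2.223, 0.007]
force: [5.2, 0.1, -2.1]
opening: 0.0114
gripper_force: 20.0
```

Run:
```python
from h import *
s=robot.read_state(); print(s['force'].round(1),s['tool_pos'].round(4),s['orientation'].round(3),s['opening'],s['q'].round(2))
def arc(a,b,n):
    th=np.linspace(a,b,n+1)-np.arctan2(85,120); q=np.c_[np.sin(th),np.cos(th)]*147.05
    print([[0,round(x,1),round(-z,1)] for x,z in np.diff(q,axis=0)])
arc(0,.6,12);arc(.6,1.25,12)
```

```text
[ 5.2  0.1 -2.1] [ 0.4601 -0.2728  0.4482] [-2.216 -2.223  0.007] 0.01137697061175914 [-0.63 -0.06  1.6  -0.    1.6  -0.63]
[[0, np.float64(6.1), np.float64(-4.1)], [0, np.float64(6.3), np.float64(-3.8)], [0, np.float64(6.5), np.float64(-3.5)], [0, np.float64(6.6), np.float64(-3.1)], [0, np.float64(6.8), np.float64(-2.8)], [0, np.float64(6.9), np.float64(-2.5)], [0, np.float64(7.0), np.float64(-2.1)], [0, np.float64(7.1), np.float64(-1.8)], [0, np.float64(7.2), np.float64(-1.4)], [0, np.float64(7.3), np.float64(-1.0)], [0, np.float64(7.3), np.float64(-0.7)], [0, np.float64(7.3), np.float64(-0.3)]]
[[0, np.float64(8.0), np.float64(0.1)], [0, np.float64(7.9), np.float64(0.5)], [0, np.float64(7.9), np.float64(0.9)], [0, np.float64(7.8), np.float64(1.4)], [0, np.float64(7.8), np.float64(1.8)], [0, np.float64(7.7), np.float64(2.2)], [0, np.float64(7.5), np.float64(2.6)], [0, np.float64(7.4), np.float64(3.0)], [0, np.float64(7.2), np.float64(3.4)], [0, np.float64(7.0), np.float64(3.8)], [0, np.float64(6.8), np.float64(4.2)], [0, np.float64(6.5), np.float64(4.5)]]
```

Call:
{"op": "apply_moves", "data": {
  "series": [
    [[0, 6.1, -4.1], [0, 0, 0]],
    [[0, 6.3, -3.8], [0, 0, 0]],
    [[0, 6.5, -3.5], [0, 0, 0]],
    [[0, 6.6, -3.1], [0, 0, 0]],
    [[0, 6.8, -2.8], [0, 0, 0]],
    [[0, 6.9, -2.5], [0, 0, 0]],
    [[0, 7.0, -2.1], [0, 0, 0]],
    [[0, 7.1, -1.8], [0, 0, 0]],
    [[0, 7.2, -1.4], [0, 0, 0]],
    [[0, 7.3, -1.0], [0, 0, 0]],
    [[0, 7.3, -0.7], [0, 0, 0]],
    [[0, 7.3, -0.3], [0, 0, 0]]
  ]
}}

```text
t: 23.42
tool_pos: [0.543, -0.2726, 0.4748]
orientation: [-2.216, -2.222, 0.008]
force: [-0.9, 0.8, 2.3]
opening: 0.0113
gripper_force: 20.0
```

Call:
{"op": "apply_moves", "data": {
  "series": [
    [[0, 8.0, 0.1], [0, 0, 0]],
    [[0, 7.9, 0.5], [0, 0, 0]],
    [[0, 7.9, 0.9], [0, 0, 0]],
    [[0, 7.8, 1.4], [0, 0, 0]],
    [[0, 7.8, 1.8], [0, 0, 0]],
    [[0, 7.7, 2.2], [0, 0, 0]],
    [[0, 7.5, 2.6], [0, 0, 0]],
    [[0, 7.4, 3.0], [0, 0, 0]],
    [[0, 7.2, 3.4], [0, 0, 0]],
    [[0, 0, 0], [0, 0, 0]]
  ]
}}

```text
t: 24.25
tool_pos: [0.6125, -0.2724, 0.4575]
orientation: [-2.216, -2.223, 0.007]
force: [0.6, 0.2, 2.0]
opening: 0.0111
gripper_force: 20.0
```

Call:
{"op": "apply_moves", "data": {
  "series": [
    [[0, 3.5, 1.9], [0, 0, 0]],
    [[0, 3.5, 1.9], [0, 0, 0]],
    [[0, 3.4, 2.1], [0, 0, 0]],
    [[0, 3.4, 2.1], [0, 0, 0]],
    [[0, 3.2, 2.2], [0, 0, 0]],
    [[0, 3.2, 2.3], [0, 0, 0]],
    [[0, 0, 0], [0, 0, 0]],
    [[0, 0, 0], [0, 0, 0]],
    [[0, 0, 0], [0, 0, 0]]
  ]
}}

```text
t: 25.0
tool_pos: [0.6314, -0.2724, 0.4457]
orientation: [-2.216, -2.222, 0.008]
force: [-0.0, 1.7, -0.3]
opening: 0.0109
gripper_force: 20.0
```

Run:
```python
from h import *
s=robot.read_state(); print(s['force'].round(1),s['tool_pos'].round(4))
a,_=robot.read_camera("scene"); b,_=robot.read_camera("top")
im=np.zeros((400,800,3),np.uint8)
im[:400,:400]=cv2.resize(a[90:220,230:360],(400,400),interpolation=3); im[:400,400:]=cv2.resize(b[120:240,290:410],(400,400),interpolation=3)
cv2.imwrite("pics/h5.png",im)
```

```text
[-0.   1.7 -0.3] [ 0.6314 -0.2724  0.4457]
```

View pics/h5.png

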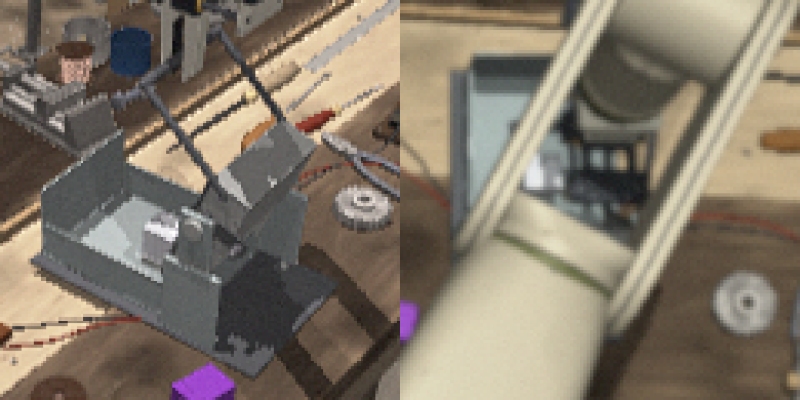

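The box lies in the bin (scene crop (160,240)) and the skip is turned over; a nudge makes sure of the end stop.

Call:
{"op": "apply_moves", "data": {
  "series": [
    [[0, 1.2, 0.9], [0, 0, 0]],
    [[0, 1.2, 0.9], [0, 0, 0]],
    [[0, 0, 0], [0, 0, 0]],
    [[0, 0, 0], [0, 0, 0]]
  ]
}}

```text
t: 25.43
tool_pos: [0.6329, -0.2724, 0.4448]
orientation: [-2.215, -2.22, 0.01]
force: [-10.1, 4.7, 5.2]
opening: 0.0115
gripper_force: 20.0
```

Run:
```python
from h import *
s=robot.read_state(); print(s['force'].round(1),s['tool_pos'].round(4))
b=s['tool_pos'][[0,2]]-[0,.167]
p=cloud("scene",robot.read_camera("scene")[1])
m=(p[...,0]>.6)&(p[...,0]<.8)&(p[...,1]<-.18)&(p[...,1]>-.36)&(p[...,2]<.08)&(p[...,2]>.025)
print("box-ish in bin",m.sum(),np.median(p[m],0).round(3))
def arc(a,b,n):
    th=np.linspace(a,b,n+1)-np.arctan2(85,120); q=np.c_[np.sin(th),np.cos(th)]*147.05
    print([[0,float(round(x,1)),float(round(-z,1))] for x,z in np.diff(q,axis=0)])
arc(1.25,.8,10);arc(.8,.32,12);arc(.32,0,12)
```

```text
[-10.1   4.7   5.2] [ 0.6329 -0.2724  0.4448]
box-ish in bin 832 [ 0.712 -0.253  0.047]
[[0, -5.4, -3.8], [0, -5.6, -3.5], [0, -5.7, -3.3], [0, -5.9, -3.0], [0, -6.0, -2.8], [0, -6.1, -2.5], [0, -6.2, -2.2], [0, -6.3, -1.9], [0, -6.4, -1.6], [0, -6.5, -1.4]]
[[0, -5.8, -1.0], [0, -5.8, -0.7], [0, -5.9, -0.5], [0, -5.9, -0.3], [0, -5.9, -0.0], [0, -5.9, 0.2], [0, -5.9, 0.4], [0, -5.8, 0.7], [0, -5.8, 0.9], [0, -5.8, 1.1], [0, -5.7, 1.4], [0, -5.7, 1.6]]
[[0, -3.7, 1.2], [0, -3.7, 1.3], [0, -3.7, 1.4], [0, -3.6, 1.5], [0, -3.6, 1.6], [0, -3.5, 1.7], [0, -3.5, 1.8], [0, -3.4, 1.9], [0, -3.4, 2.0], [0, -3.3, 2.0], [0, -3.3, 2.1], [0, -3.2, 2.2]]
```

Call:
{"op": "apply_moves", "data": {
  "series": [
    [[0, -2.4, -1.8], [0, 0, 0]],
    [[0, -5.4, -3.8], [0, 0, 0]],
    [[0, -5.6, -3.5], [0, 0, 0]],
    [[0, -5.7, -3.3], [0, 0, 0]],
    [[0, -5.9, -3.0], [0, 0, 0]],
    [[0, -6.0, -2.8], [0, 0, 0]],
    [[0, -6.1, -2.5], [0, 0, 0]],
    [[0, -6.2, -2.2], [0, 0, 0]],
    [[0, -6.3, -1.9], [0, 0, 0]],
    [[0, -6.4, -1.6], [0, 0, 0]],
    [[0, -6.5, -1.4], [0, 0, 0]]
  ]
}}

```text
t: 26.4
tool_pos: [0.5709, -0.2727, 0.4732]
orientation: [-2.217, -2.223, 0.007]
force: [2.4, -1.3, 1.3]
opening: 0.011
gripper_force: 20.0
```

Call:
{"op": "apply_moves", "data": {
  "series": [
    [[0, -5.8, -1.0], [0, 0, 0]],
    [[0, -5.8, -0.7], [0, 0, 0]],
    [[0, -5.9, -0.5], [0, 0, 0]],
    [[0, -5.9, -0.3], [0, 0, 0]],
    [[0, -5.9, 0], [0, 0, 0]],
    [[0, -5.9, 0.2], [0, 0, 0]],
    [[0, -5.9, 0.4], [0, 0, 0]],
    [[0, -5.8, 0.7], [0, 0, 0]],
    [[0, -5.8, 0.9], [0, 0, 0]],
    [[0, -5.8, 1.1], [0, 0, 0]],
    [[0, -5.7, 1.4], [0, 0, 0]],
    [[0, -5.7, 1.6], [0, 0, 0]]
  ]
}}

```text
t: 27.4
tool_pos: [0.5011, -0.2726, 0.4686]
orientation: [-2.216, -2.222, 0.007]
force: [7.8, -3.2, 3.0]
opening: 0.0113
gripper_force: 20.0
```

Call:
{"op": "apply_moves", "data": {
  "series": [
    [[0, -3.7, 1.2], [0, 0, 0]],
    [[0, -3.7, 1.3], [0, 0, 0]],
    [[0, -3.7, 1.4], [0, 0, 0]],
    [[0, -3.6, 1.5], [0, 0, 0]],
    [[0, -3.6, 1.6], [0, 0, 0]],
    [[0, -3.5, 1.7], [0, 0, 0]],
    [[0, -3.5, 1.8], [0, 0, 0]],
    [[0, -3.4, 1.9], [0, 0, 0]],
    [[0, -3.4, 2.0], [0, 0, 0]],
    [[0, -3.3, 2.0], [0, 0, 0]],
    [[0, -3.3, 2.1], [0, 0, 0]],
    [[0, -3.2, 2.2], [0, 0, 0]]
  ]
}}

```text
t: 28.4
tool_pos: [0.4597, -0.2727, 0.4486]
orientation: [-2.216, -2.224, 0.005]
force: [16.9, 4.5, 10.1]
opening: 0.0113
gripper_force: 20.0
```

Call:
{"op": "apply_moves", "data": {
  "series": [
    [[0, 0, 0], [0, 0, 0]],
    [[0, 0, 0], [0, 0, 0]],
    [[0, 0, 0], [0, 0, 0]]
  ]
}}

```text
t: 28.65
tool_pos: [0.4599, -0.2726, 0.4487]
orientation: [-2.216, -2.224, 0.005]
force: [4.8, 1.4, 1.1]
opening: 0.0116
gripper_force: 20.0
```

Call:
{"op": "apply_moves", "data": {
  "series": [
    [[0, -0.8, 0.6], [0, 0, 0]],
    [[0, -0.8, 0.6], [0, 0, 0]],
    [[0, 0, 0], [0, 0, 0]],
    [[0, 0, 0], [0, 0, 0]]
  ]
}}

```text
t: 28.98
tool_pos: [0.4592, -0.2725, 0.4487]
orientation: [2.216, 2.225, -0.002]
force: [10.2, 2.7, 3.9]
opening: 0.0111
gripper_force: 20.0
```

Call:
{"op": "apply_moves", "data": {
  "series": [
    [[0, 1.6, -1], [0, 0, 0]],
    [[0, 0, 0], [0, 0, 0]],
    [[0, 0, 0], [0, 0, 0]]
  ],
  "newtons": 5
}}

```text
t: 29.23
tool_pos: [0.4599, -0.2727, 0.4485]
orientation: [-2.216, -2.224, 0.006]
force: [5.1, 1.8, 1.2]
opening: 0.0116
gripper_force: 5.0
```

Call:
{"op": "apply_moves", "data": {
  "series": [
    [[0, 0, 0], [0, 0, 0]],
    [[0, 0, 0], [0, 0, 0]],
    [[0, 0, 0], [0, 0, 0]],
    [[0, 0, 0], [0, 0, 0]],
    [[0, 0, 0], [0, 0, 0]],
    [[0, 0, -5], [0, 0, 0]],
    [[0, 0, -15], [0, 0, 0]],
    [[0, 0, -25], [0, 0, 0]],
    [[0, 0, -30], [0, 0, 0]],
    [[0, 0, -30], [0, 0, 0]],
    [[0, 0, 0], [0, 0, 0]],
    [[0, 0, 0], [0, 0, 0]]
  ],
  "claw": 0.6
}}

```text
t: 30.23
tool_pos: [0.4602, -0.2729, 0.5561]
orientation: [2.217, 2.223, -0.007]
force: [-0.0, -0.8, -0.2]
opening: 0.0559
gripper_force: 0.0
```

Run:
```python
from h import *
s=robot.read_state(); print(s['force'].round(1),s['tool_pos'].round(4),s['opening'])
a,d=robot.read_camera("scene"); p=cloud("scene",d)
m=(abs(p[...,2]-.283)<.014)&(p[...,1]<-.1)&(p[...,1]>-.4)&(p[...,0]>.43)&(p[...,0]<.52)
q=p[m]; f=np.polyfit(q[:,1],q[:,0],1); print("bar x",np.polyval(f,-.273),"z",np.percentile(q[:,2],[10,50,90]))
m=(p[...,1]<-.24)&(p[...,1]>-.31)&(p[...,2]>.11)&(p[...,2]<.18); fl=p[m&(p[...,0]<.57)&(p[...,0]>.52)]; print("floor z",np.median(fl[:,2]))
cv2.imwrite("pics/h6.png",cv2.resize(a[90:330,130:370],(600,600),interpolation=3))
```

```text
[-0.  -0.8 -0.2] [ 0.4602 -0.2729  0.5561] 0.05592338426509516
bar x 0.45633738868753404 z [0.27812473 0.28278379 0.28482584]
floor z 0.12815019986881826
```

View pics/h6.png

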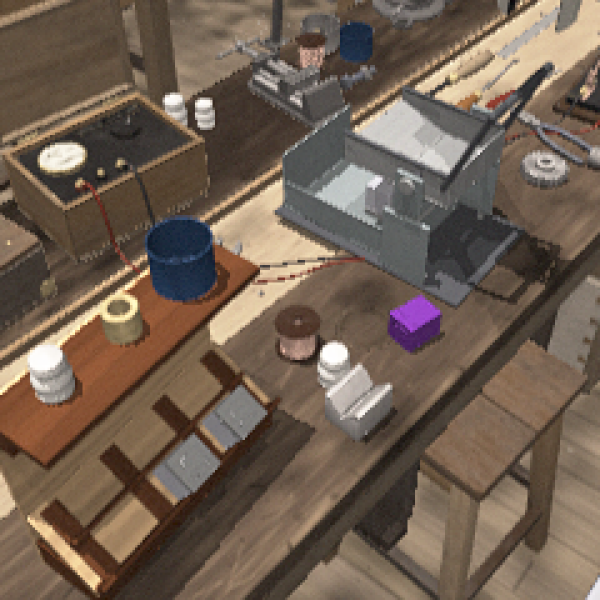

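Bar x (0.4563) and floor z match the first picture, so the skip is upright. The box lies in the bin at (377,195), the empties stand in their pockets at (185,465) and (240,410), and the bystanders have not moved.

```bash
python3 -c "
from plant import robot
print(robot.close_job())"
```

```text
the job is handed in; nothing more can be done
None
```

I found the heavy box in the left pocket, set it in the skip and tipped it into the catch bin, then eased the skip back fully upright; the two empties stand in their pockets, the bystanders are untouched, and the job was handed in at about 30 s.

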